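Bed a brass tube in the V-blocks, up to the stop, and clamp it

ROBOT

A 6-joint arm with a two-finger parallel gripper is mounted at the origin on the work surface. World frame = base frame: x ahead of the robot, y to its left, z up, the work surface at z = 0. Lengths are in m, angles in rad, forces in N, time in s.
With the tool pointing down it reaches from about 0.275 to 0.875 m from the base axis. Payload 12.5 kg.
Tool frame: the origin (TCP) lies on the centre line of the jaws, within the pads' length; the fingertips stand r.finger_overhang ahead of it and the grasp point (between the pads) lies 3 mm ahead of it (r.finger_overhang is the distance from the TCP to the fingertips, in m); z points along the fingers, y is the direction in which the jaws open and shut (so a half turn about z gives the same grasp; the last joint's range is limited). The gripper opens to 85 mm and grips with 20 to 120 N. Pads are 22 mm wide; open, the fingers measure 114 mm over their backs; the gripper's body (76 mm by 85 mm) begins 54 mm behind the grasp point. The pads swing forward as they close: fully open they stand 13 mm farther back than shut.
Start: joints at [-1.268, 0.351, 1.652, -0, 1.139, -0.085], TCP at [0.208, -0.509, 0.253] pointing down, gripper open.
Joint ranges: [-2.75, 2.75], [-0.79, 2.1], [0.01, 2.65], [-1.57, 4.71], [0.07, 3.14], [-2.87, 2.87]. Speed limits (rad/s): [2.22, 2.22, 2.79, 3.14, 3.14, 3.14].

INTERFACE

Orientations are given as a unit quaternion [x, y, z, w].
In Python, from cell import r, optics gives the robot as it stands. The module is installed in compiled form; this text tells all that it offers. Calls block until the motion is done:
- r.move_to(position, orientation): joint-space move of the TCP to a pose.
- r.move_linear(position, rot=None, vel=0.15): straight line of the TCP; rot=None keeps the orientation; vel is the mean speed in m/s.
- r.set_joints(angles): joint-space move.
- r.set_gripper(opening, squeeze=None): opening from 0.0 (shut) to 1.0 (fully open); squeeze is the grip in N (None keeps the last); returns when the fingers have stopped.
- r.sleep(seconds).
- r.inverse_kinematics(position, orientation): joint angles nearest the present ones, or None.
- optics.get_image(name): name is "scene" or "side" or "wrist"; returns a dict with "pixels" (384x512x3 uint8, red, green, blue), "depth" (384x512 float32, m along the optical axis (not along the pixel's ray), 0 where there is no reading), "fx", "fy", "cx", "cy" (pixels), "D" ([k1, k2, p1, p2, k3] as OpenCV has them; the pictures are not rectified), "camera_from_world" (4x4, takes a point from world to camera coordinates); the wrist camera has in their place "mount" (4x4, takes a point from camera to tool coordinates, whose origin is the TCP and whose axes are the flange's). Camera axes: x right, y down, z forward; pixel columns grow to the right and rows downward; lengths in m; the calibration is good to about 2 mm. A picture is of the moment at which its call begins: read the wrist's pose just before it.
A pose or a line that the arm cannot do raises r.PlanningError and nothing moves.
- r.hand_in(): hands the job in, once; it reports no verdict.
Readings, each from a call of its own:
- r.current_t(): time.
- r.current_q(): joint angles.
- r.current_qvel(): joint speeds.
- r.current_effort(): joint torques, N m.
- r.current_tool_pos(): TCP position.
- r.current_ee_rot(): TCP orientation.
- r.current_contact_force(): force on the tool from outside, world axes, zero at the start.
- r.current_torque(): the same for the moment, N m.
- r.current_opening(): opening from 0.0 (shut) to 1.0 (fully open).
Only numpy, scipy, OpenCV 4.12 (cv2) and the standard library are available. Lean on these libraries where they do the work, as an engineer would, in place of code of your own. Each camera call takes 0.05 s, during which the arm holds its last target.

TASK

Take the brass tube out of the wooden rack and lower it gently, without dropping it, into the pair of V-blocks so that it beds down on both of them, and slide it along the Vs until its end comes up against the end stop - by feel, lightly, so that the stop is not pushed out of its setting. Once it sits there, swing the blue handle of the toggle clamp over and down until it locks, with the rubber tip pressing on the tube, and let go. Leave all the other stock and tools where they are.

Things in the scene. Friction and masses are not known exactly. Their poses are not given: they have to be found in the camera images.
- brass_tube: The workpiece: yellow brass tube, 32 mm outside diameter, 3.5 mm wall, 190 mm long, 0.4 to 0.65 kg, lying in one of the rack's three places. Origin on its axis at mid-length; x along the axis. Both ends are alike, either way round will do.
- rack: Light wooden stock rack, two notched cross rails 22 mm thick and 26 mm high, 62 mm either side of its origin along its x (102 mm clear between them), three places 85 mm apart along its y. Stock lies along its x, a 32 mm tube with its axis 33 mm above the bench. Origin at its centre on the bench. Fixed.
- vee_mid (a point): Point midway between the V-blocks on the line where the axis of a 32 mm tube lies when bedded in both, 55.6 mm above the bench. y along that line, away from the end stop; x level, towards the toggle clamp; z up. The V-blocks, end stop and clamp stand on one fixed base plate, 15 mm thick.
- vblock_stop: Steel V-block nearer the end stop, 64 mm from vee_mid along its -y; the clamp presses over this one. Origin at the centre of its underside; axes as vee_mid. The stop's face beyond it stands, set anew each time, 90 to 120 mm from vee_mid: find it by feel. Its rod slips if pushed with over 7 N. (In the rules stop_rod_c0 is the face plate, its centre 3 mm behind the face.)
- vblock_free: Steel V-block farther from the end stop, 64 mm from vee_mid along its +y. Origin at the centre of its underside, 15 mm above the bench; axes as vee_mid. Both blocks are 44 mm long (y), 60 mm wide (x), tops 55 mm above the bench, with a 90 degree V 44 mm wide at its mouth, and leave 84 mm clear between them for the fingers.
- stop_bracket: Dark steel post of the end stop, with a brass thumbscrew on top (its head ends 84 mm above the bench), 152 mm from vee_mid along vee_mid's -y. Origin at the centre of its underside, 15 mm above the bench; axes as vee_mid. It carries a rod along y, at vee_mid's height, whose square steel face, 26 mm by 26 mm, meets the tube's end. The rod's setting is not measured: see vblock_stop.
- clamp_handle (a joint): Toggle clamp's handle, rad: 0 to 0.15 at the start (open, handle standing up, clamp arm raised clear of the Vs), 1.40 at dead centre (handle about level), 1.435 hard against its lock. Past 1.40 it stays shut by itself; elsewhere it stays where it is left. Closing takes 3 to 8 N at handle_grip, most in the last 0.3 rad, where the sprung tip is pressed in by 5 mm.
- handle_grip (a point): Point in the blue handle grip (70 mm long, 16 mm wide along y, 14 mm thick; it ends 23 mm beyond this point), 85 mm from the handle's pivot. x from the pivot to the free end, y along the pivot's axis. The handle stands up at the start, swings over away from the V-blocks and lies level along vee_mid's x, 89 mm above the bench, when locked; its pivot is 108 mm along x, 64 mm along -y from vee_mid.
- spindle: Steel spindle with a black rubber tip, 18 mm across, in the end of the clamp arm; sprung, 1.8 N per mm. When the clamp locks on the tube it presses down on it with about 8 N, over vblock_stop. Origin on its axis, 3.5 mm above the tip; z points from the tip to the arm.
- copper_tube: Red copper tube, 32 mm by 150 mm, in the rack: leave it. Origin on its axis at mid-length, x along the axis.
- steel_bar: Grey steel bar, 25 mm by 210 mm, in the rack: leave it. Origin on its axis at mid-length, x along the axis.
- hammer: Ball-peen hammer, wooden handle 200 mm long; leave it. Origin on the bench under its head, handle along -x.
- mallet: White plastic mallet, wooden handle 170 mm, head 90 mm by 48 mm; leave it. Origin on the bench under its head, handle along -x.
- flat_file: Flat file with a wooden handle, 270 mm overall; leave it. Origin on the bench near the handle's end of the blade, blade along x.
- punch: Steel centre punch, 110 mm long; leave it. Origin on the bench under its middle, point along x.
- try_square: Small engineer's square, stock 75 mm, blade 100 mm, 22 mm high; leave it. Origin on the bench under its stock, blade along x.
- offcut_tray: Green metal tray, 150 by 110 by 45 mm; leave it. Origin at the centre of its underside.
- brass_slug: Short brass slug standing on end, 56 mm across, 50 mm high; leave it. Origin at the centre of its underside.
Not all that is in view belongs to the job. Several things have the shape of the brass_tube; the one meant has the colours described above.

How it is judged:
By the outcome, as a careful person would: the job done as asked, in the order asked, and still so for the second after the job is handed in, with the robot touching nothing.
It also fails if it takes over 66 s, if anything falls off the work surface, if the arm or the gripper's body presses on something with over 40 N, if the wrist force passes 120 N, or if a joint passes its speed limit or range.

## Working session

There is one attempt and no reset: what is moved stays moved. The work goes in short steps, each a Python script; the robot and the scene stay as the last script left them, time stands still between calls to the robot, and variables do not carry over. Pictures are saved under pics/ and viewed, and the job is handed in when it is done.

```bash
mkdir -p pics; cat > h.py <<'E'
import numpy as np, cv2
from cell import r, optics
from scipy.spatial.transform import Rotation as R
def save(name,fn):
    im=optics.get_image(name); cv2.imwrite('pics/'+fn,im['pixels'][:,:,::-1]); np.savez('pics/'+fn+'.npz',**im); return im
def cfw(im):
    return np.array(im['camera_from_world'])
def K(im): return np.array([[im['fx'],0,im['cx']],[0,im['fy'],im['cy']],[0,0,1.]])
def ray(im,px,T=None):
    T=cfw(im) if T is None else T   # camera_from_world
    p=cv2.undistortPoints(np.array(px,float).reshape(-1,1,2),K(im),np.array(im['D'],float)).reshape(-1,2)
    d=np.c_[p,np.ones(len(p))]@T[:3,:3]; o=-T[:3,:3].T@T[:3,3]
    return o,d
def onplane(im,px,z,T=None):
    o,d=ray(im,px,T); s=(z-o[2])/d[:,2]; return o+d*s[:,None]
def proj(im,P,T=None):
    T=cfw(im) if T is None else T
    rv=cv2.Rodrigues(T[:3,:3])[0]
    return cv2.projectPoints(np.array(P,float).reshape(-1,1,3),rv,T[:3,3],K(im),np.array(im['D'],float))[0].reshape(-1,2)
def depthpts(im,px,T=None):
    o,d=ray(im,px,T); px=np.array(px).astype(int).reshape(-1,2); z=im['depth'][px[:,1],px[:,0]]
    return o+d*z[:,None]
E
python3 - <<'E'
from h import *
for n in ['scene','side','wrist']: 
    im=save(n,n+'0.png')
    if n!='wrist': 
        T=cfw(im); print(n,-T[:3,:3].T@T[:3,3],T[2,:3],im['fx'],im['D'])
    else: print(im['mount'])
print(r.current_t(),r.current_tool_pos(),r.current_ee_rot(),r.finger_overhang,r.current_opening())
E
```

```text
scene [1.30592115 0.09623009 0.79299144] [-0.77612901 -0.09770081 -0.62295931] 367.5046556255991 [0.00495233 0.         0.         0.         0.        ]
side [0.40156378 0.99475695 1.0145539 ] [ 0.07843496 -0.73971653 -0.66833182] 477.23572663663225 [-0.03873359  0.          0.          0.          0.        ]
[[ 8.83618717e-04 -9.55143972e-01 -2.96140529e-01  7.46725763e-02]
 [ 9.99999242e-01  1.09786857e-03 -5.57183118e-04 -1.84025643e-04]
 [ 8.57313476e-04 -2.96139812e-01  9.55144218e-01 -1.21703627e-01]
 [ 0.00000000e+00  0.00000000e+00  0.00000000e+00  1.00000000e+00]]
0.15 [ 0.20794757 -0.50892487  0.2529175 ] [ 9.81258527e-01  1.92695423e-01 -3.46436299e-05 -4.18444986e-04] 0.022 1.0027170203956497
```

View pics/scene0.png

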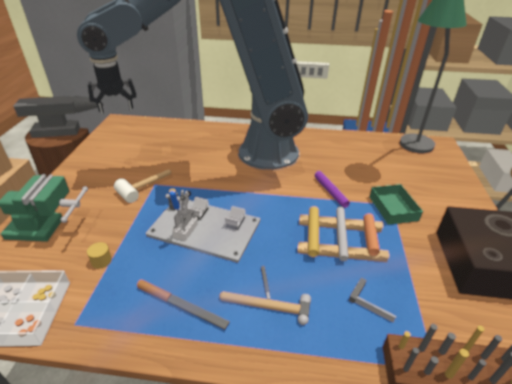

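View pics/side0.png

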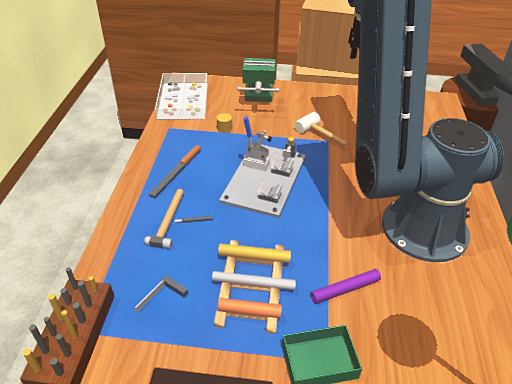

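View pics/wrist0.png

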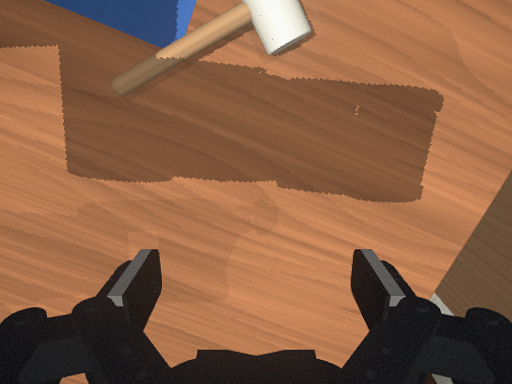

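```bash
python3 - <<'E'
import cv2,numpy as np
a=cv2.imread('pics/side0.png')
cv2.imwrite('pics/c1.png',cv2.resize(a[100:220,200:330],None,fx=6,fy=5,interpolation=cv2.INTER_CUBIC)[:600,:800])
cv2.imwrite('pics/c2.png',cv2.resize(a[230:340,200:310],None,fx=5,fy=5,interpolation=cv2.INTER_CUBIC))
b=cv2.imread('pics/scene0.png')
cv2.imwrite('pics/c3.png',cv2.resize(b[170:270,130:280],None,fx=5,fy=5,interpolation=cv2.INTER_CUBIC))
E
```

```text
(no output)
```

View pics/c1.png

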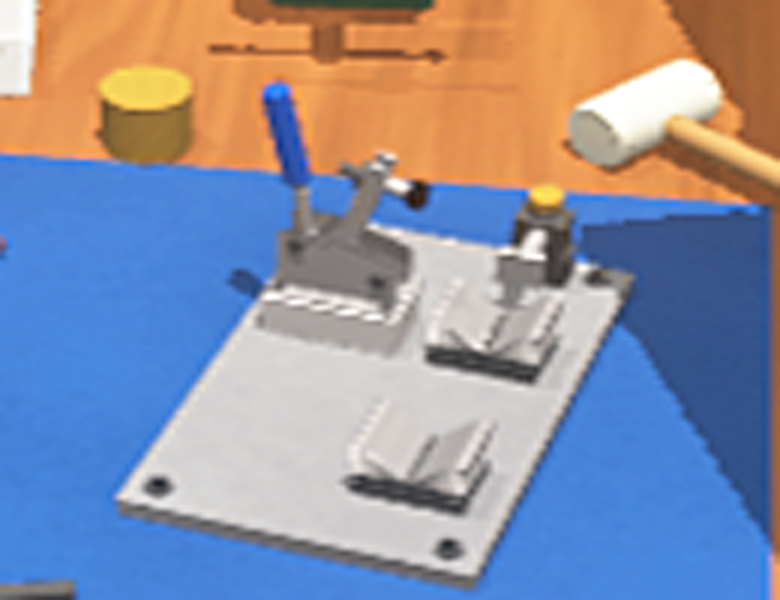

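View pics/c2.png

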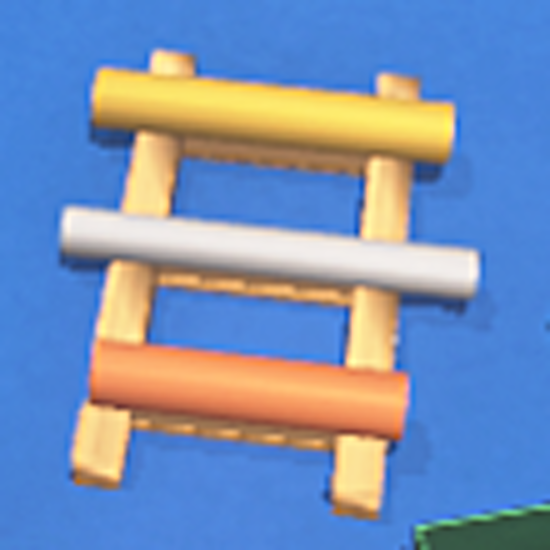

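View pics/c3.png

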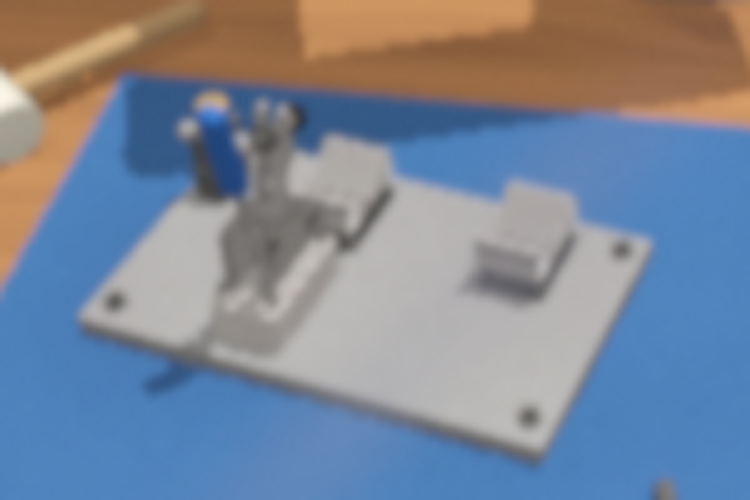

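Candidates for the brass tube in the side view are the yellow tube at (254,254), the grey steel bar at (253,282), the copper tube at (250,308), the purple tube at (346,286), the brass slug at (224,122) and some yellow pegs at about (65,310). I choose the yellow tube in the rack at (254,254). The crop shows it as plain yellow, in the rack's end place.

```bash
python3 - <<'E'
from h import *
for n,(x0,y0,x1,y1) in {'side':(205,235,300,275),'scene':(300,195,326,262)}.items():
    im=dict(np.load(f'pics/{n}0.png.npz'))
    hsv=cv2.cvtColor(im['pixels'],cv2.COLOR_RGB2HSV)
    m=cv2.inRange(hsv,(20,140,90),(33,255,255)); mm=np.zeros_like(m); mm[y0:y1,x0:x1]=m[y0:y1,x0:x1]
    ys,xs=np.nonzero(mm); P=depthpts(im,np.c_[xs,ys]); 
    k=(P[:,2]>.03)&(P[:,2]<.06); P=P[k]
    c=P.mean(0);u,s,v=np.linalg.svd(P-c,full_matrices=False); a=v[0]; t=(P-c)@a
    print(n,len(xs),c,a,np.percentile(t,[0,1,50,99,100]), 'mid',c+a*(t.min()+t.max())/2, 'yaw',np.degrees(np.arctan2(a[1],a[0])))
    print('z pct',np.percentile(P[:,2],[1,50,99]))
im=dict(np.load('pics/side0.png.npz'))
# fixture crop c1: scale 6,5 offset 200,100
px=lambda l:[(200+x/6,100+y/5) for x,y in l]
print('plate corners near(front-left, front-right, back-right)',onplane(im,px([(120,500),(475,580),(632,275)]),0.015))
print('holes',onplane(im,px([(158,486),(449,548),(597,277)]),0.015))
E
```

```text
side 549 [0.4770455  0.18475198 0.04394372] [-0.99993681  0.01106613 -0.00197913] [-0.09534505 -0.0932872   0.00048219  0.0897286   0.09105692] mid [0.47918944 0.18472826 0.04394796] yaw 179.36594327763837
z pct [0.03595193 0.04428298 0.04947508]
scene 105 [0.51336343 0.17160786 0.0428559 ] [0.99909157 0.04236854 0.00457699] [-0.08485806 -0.08118526 -0.00017116  0.0622486   0.06263233] mid [0.50226066 0.17113702 0.04280503] yaw 2.4282907662287028
z pct [0.03855563 0.04279537 0.04713876]
plate corners near(front-left, front-right, back-right) [[ 0.60569705 -0.02351853  0.015     ]
 [ 0.4236855   0.01994354  0.015     ]
 [ 0.35792211 -0.27647665  0.015     ]]
holes [[ 0.58872474 -0.03811857  0.015     ]
 [ 0.4384044  -0.00463614  0.015     ]
 [ 0.37733991 -0.27163722  0.015     ]]
```

```bash
cat >> h.py <<'E'
def q(yaw): return [np.cos(np.radians(yaw)/2),np.sin(np.radians(yaw)/2),0,0]
def wristT():
    p=np.array(r.current_tool_pos()); o=np.array(r.current_ee_rot())
    W=np.eye(4); W[:3,:3]=R.from_quat(o).as_matrix(); W[:3,3]=p; return W
def wsave(fn):
    W=wristT(); im=optics.get_image('wrist'); cv2.imwrite('pics/'+fn,im['pixels'][:,:,::-1])
    T=np.linalg.inv(W@np.array(im['mount'])); im['camera_from_world']=T; np.savez('pics/'+fn+'.npz',**im); return im
E
python3 - <<'E'
from h import *
r.move_to([.47,-.10,.30],q(77.5)); im=wsave('w1.png'); print(r.current_t(), r.current_contact_force(), im['fx'])
r.move_to([.48,.185,.26],q(180)); im=wsave('w2.png'); print(r.current_t(), r.current_contact_force())
E
```

```text
1.975 [ 0.05551389 -0.65017274  0.22517963] 329.0120021240238
3.1333 [-0.57825748 -0.6465445   0.17568474]
```

View pics/w1.png

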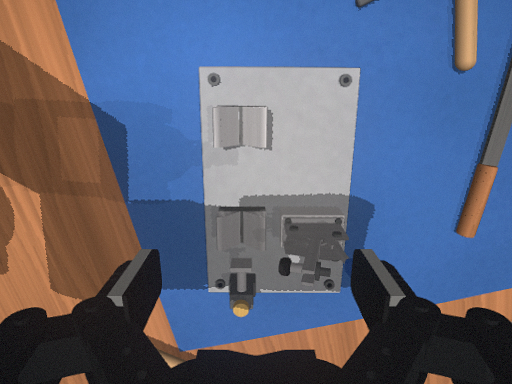

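View pics/w2.png

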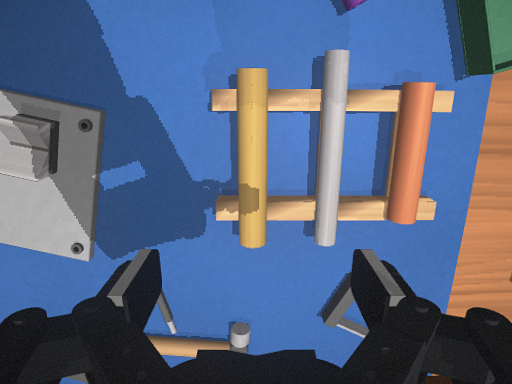

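```bash
python3 - <<'E'
from h import *
im=dict(np.load('pics/w2.png.npz'))
hsv=cv2.cvtColor(im['pixels'],cv2.COLOR_RGB2HSV)
m=cv2.inRange(hsv,(15,60,60),(35,255,255)); mm=np.zeros_like(m); mm[60:255,232:275]=m[60:255,232:275]
rows=[]
for y in list(range(120,190)):
    xs=np.nonzero(mm[y])[0]; rows.append((y,xs.min(),xs.max()+1))
rows=np.array(rows,float); c=(rows[:,1]+rows[:,2])/2; f=np.polyfit(rows[:,0],c,1); print(f, (rows[:,2]-rows[:,1]).mean())
ys=np.nonzero(mm[:,249:256].sum(1)>500)[0]; print(ys.min(),ys.max())
e=onplane(im,[(np.polyval(f,y),y) for y in (ys.min(),ys.max()+1)],.049)
a=onplane(im,[(np.polyval(f,y),y) for y in (100,220)],.033)
d=a[1]-a[0]; print('ends',e,'len',np.linalg.norm(e[1]-e[0]),'mid',e.mean(0),'axis pts',a,'yaw',np.degrees(np.arctan2(d[1],d[0])))
w=cv2.imread('pics/w1.png')
cv2.imwrite('pics/c4.png',cv2.resize(w[60:160,190:370],None,fx=4,fy=4,interpolation=cv2.INTER_CUBIC))
cv2.imwrite('pics/c5.png',cv2.resize(cv2.convertScaleAbs(w[190:320,195:355],alpha=1.6),None,fx=4.5,fy=4.5,interpolation=cv2.INTER_CUBIC))
E
```

```text
[9.58796256e-03 2.51190088e+02] 28.65714285714286
68 247
ends [[0.38391924 0.18076908 0.049     ]
 [0.57371944 0.18166436 0.049     ]] len 0.18980230495064696 mid [0.47881934 0.18121672 0.049     ] axis pts [[0.41410008 0.18075254 0.033     ]
 [0.54645887 0.18137679 0.033     ]] yaw 0.270226450057652
```

View pics/c4.png

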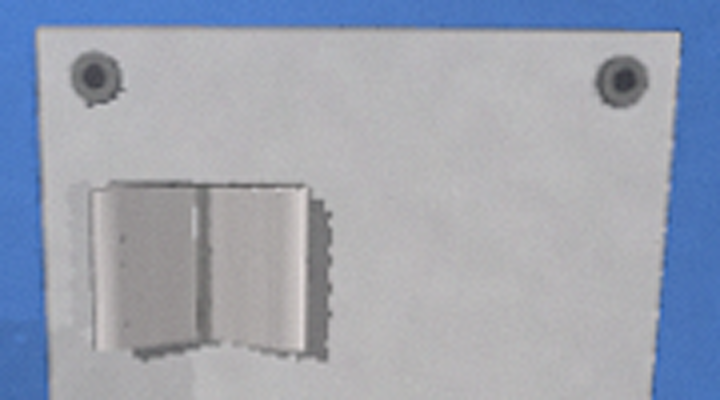

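View pics/c5.png

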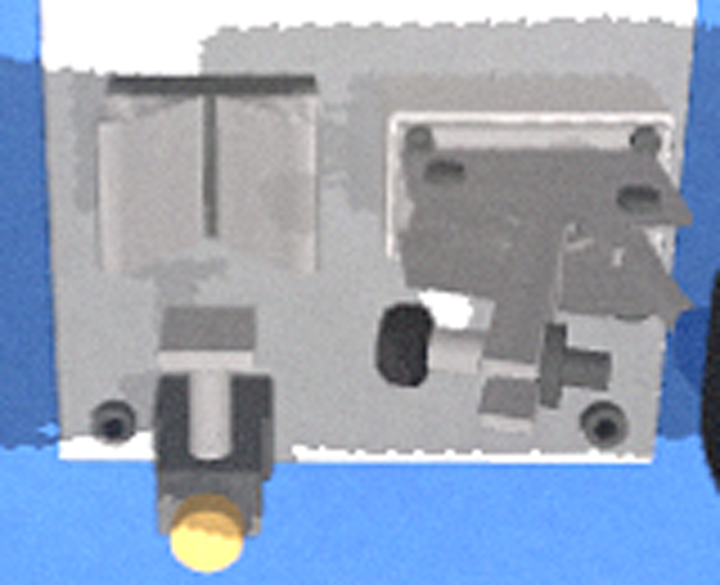

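```bash
python3 - <<'E'
from h import *
im=dict(np.load('pics/w1.png.npz'))
A=lambda x,y:(190+x/4,60+y/4); B=lambda x,y:(195+x/4.5,190+y/4.5)
pl=onplane(im,[A(37,30),A(680,32),B(60,459),B(652,460)],.015)
print('plate',pl)
for i,j in ((2,0),(3,1)): d=pl[j]-pl[i]; print('yawy',np.degrees(np.arctan2(d[1],d[0])),np.linalg.norm(d))
for i,j in ((0,1),(2,3)): d=pl[j]-pl[i]; print('yawx',np.degrees(np.arctan2(d[1],d[0])),np.linalg.norm(d))
fb=onplane(im,[A(93,190),A(308,188),A(93,350),A(308,350)],.055)
sb=onplane(im,[B(101,118),B(318,118),B(105,270),B(315,270)],.055)
print(fb,sb); cf=fb.mean(0); cs=sb.mean(0); print(cf,cs)
d=fb.mean(0)-sb[[2,3]].mean(0); print('vee yaw',np.degrees(np.arctan2(d[1],d[0])), np.linalg.norm(d),'expect 150')
yaw=np.arctan2(d[1],d[0]); uy=np.array([np.cos(yaw),np.sin(yaw)])
mid=(cf[:2]-.064*uy+sb[2:,:2].mean(0)+.086*uy)/2; print('mid',mid)
f=onplane(im,[B(160,351),B(252,354)],.0686); print('face',f,(f[:,:2]-mid)@uy)
# V groove lines
g=onplane(im,[A(203,190),A(203,343)],.033); g2=onplane(im,[B(210,100),B(210,235)],.033)
ux=np.array([uy[1],-uy[0]])
for P in (g,g2,f,fb,sb): print(((P[:,:2]-mid)@np.c_[ux,uy]).round(4).tolist())
E
```

```text
plate [[ 0.42622328  0.01183722  0.015     ]
 [ 0.60983296 -0.02903358  0.015     ]
 [ 0.35834724 -0.28349673  0.015     ]
 [ 0.54319624 -0.32521602  0.015     ]]
yawy 77.05659019777025 0.30303349874140895
yawy 77.32041433056898 0.30358604568670783
yawx -12.549222938664318 0.18810351968368152
yawx -12.718219258667174 0.18949841892083644
[[ 0.43615045 -0.03513868  0.055     ]
 [ 0.49319172 -0.04733071  0.055     ]
 [ 0.42512748 -0.07752381  0.055     ]
 [ 0.48400417 -0.09063011  0.055     ]] [[ 0.40904426 -0.15864899  0.055     ]
 [ 0.46534244 -0.1711163   0.055     ]
 [ 0.39882337 -0.20234334  0.055     ]
 [ 0.45521971 -0.21479901  0.055     ]]
[ 0.45961845 -0.06265583  0.055     ] [ 0.43210745 -0.18672691  0.055     ]
vee yaw 77.40711843206459 0.14951203112603628 expect 150
mid [ 0.44571824 -0.12487812]
face [[ 0.41043376 -0.22258453  0.0686    ]
 [ 0.43448214 -0.2288272   0.0686    ]] [-0.10304876 -0.10389818]
[[-0.0, 0.0844], [-0.0005, 0.0401]]
[[-0.0004, -0.0442], [-0.0009, -0.0859]]
[[-0.0131, -0.103], [0.0117, -0.1039]]
[[-0.0289, 0.0855], [0.0294, 0.086], [-0.0304, 0.0417], [0.0299, 0.0418]]
[[-0.0284, -0.041], [0.0292, -0.0408], [-0.0289, -0.0858], [0.0289, -0.0857]]
```

```bash
python3 - <<'E'
from h import *
r.move_to([.4668,.181,.13],q(180.27)); 
r.move_linear([.4668,.181,.036],vel=.12)
print(r.current_contact_force(), r.finger_overhang)
f=r.set_gripper(0.0,squeeze=50); print(r.current_opening(),r.current_contact_force(),r.current_t())
r.move_linear([.4668,.181,.16],vel=.12); r.sleep(.1)
print(r.current_opening(),r.current_contact_force(),r.current_torque(),r.current_t())
im=wsave('w3.png'); save('side','s1.png')
E
```

```text
[-0.40083896 -0.67507133 -0.2922317 ] 0.022
0.356221775209626 [-0.62716202 -5.62458812  7.25207737] 5.1917
0.35829124949571756 [ 0.16820407 -0.18201636 -4.91959481] [-0.05668056  0.07043377 -0.00338478] 6.475
```

View pics/w3.png

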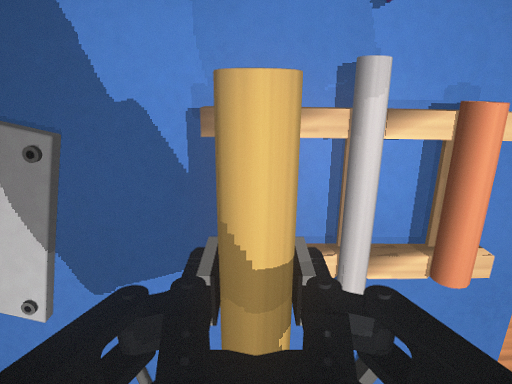

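View pics/s1.png

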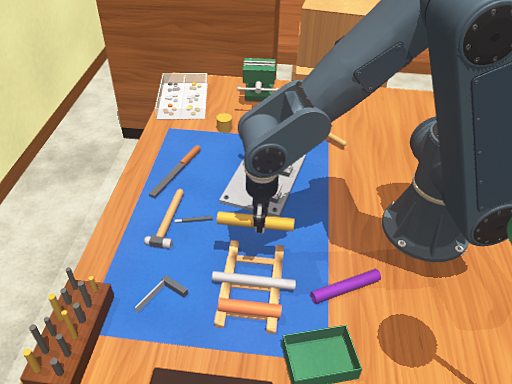

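```bash
python3 - <<'E'
from h import *
im=dict(np.load('pics/w3.png.npz'))
rows=np.arange(90,231,20); pts=[(258,y) for y in rows]
P=depthpts(im,pts); print(P.round(4))
hsv=cv2.cvtColor(im['pixels'],cv2.COLOR_RGB2HSV)
m=cv2.inRange(hsv,(15,60,60),(35,255,255)); m[:,:205]=0;m[:,312:]=0
for y in (67,68,69,70,71): print(y,(m[y]>0).sum())
c=[]
for y in (90,150,210): 
    xs=np.nonzero(m[y])[0]; c.append(((xs.min()+xs.max()+1)/2,y)); print(xs.min(),xs.max())
z=.160-.003; a=onplane(im,c,z); print(a); d=a[0]-a[-1]; print(np.degrees(np.arctan2(d[1],d[0])))
print('end',onplane(im,[(258,69)],z+.016))
E
```

```text
[[0.3901 0.1812 0.1722]
 [0.3963 0.1812 0.1734]
 [0.4027 0.1813 0.1728]
 [0.4091 0.1813 0.1736]
 [0.4161 0.1814 0.1725]
 [0.4234 0.1814 0.1718]
 [0.4307 0.1815 0.1721]
 [0.4379 0.1815 0.1733]]
67 0
68 41
69 72
70 84
71 89
214 301
216 298
217 295
[[0.39009481 0.18126723 0.157     ]
 [0.4120454  0.18124095 0.157     ]
 [0.43635831 0.18101264 0.157     ]]
179.68469519014548
end [[0.38380709 0.18111074 0.173     ]]
```

```bash
cat >> h.py <<'E'
YAW=77.3; mid=np.array([.4457,-.1249]); _y=np.radians(YAW)
uy=np.array([np.cos(_y),np.sin(_y)]); ux=np.array([uy[1],-uy[0]])
def V(x,y,z): return list(mid+x*ux+y*uy)+[z]
def vf():
    f=np.array(r.current_contact_force()); return np.array([f[:2]@ux,f[:2]@uy,f[2]])
def vp():
    p=np.array(r.current_tool_pos()); return np.array([(p[:2]-mid)@ux,(p[:2]-mid)@uy,p[2]])
E
python3 - <<'E'
from h import *
im=dict(np.load('pics/w1.png.npz'))
B=lambda x,y:(195+x/4.5,190+y/4.5)
pts=[B(405,345),B(600,370),B(510,360),B(440,170)]
P=depthpts(im,pts); print(np.c_[(P[:,:2]-mid)@np.c_[ux,uy],P[:,2]].round(3))
r.move_to([.48,.07,.20],q(YAW)); 
r.move_linear(V(0,.019,.13),rot=q(YAW),vel=.2); r.sleep(.1)
print(vf(),r.current_t()); wsave('w4.png'); save('side','s2.png')
E
```

```text
[[ 0.046 -0.06   0.14 ]
 [ 0.087 -0.062  0.146]
 [ 0.066 -0.055  0.153]
 [ 0.06  -0.048  0.072]]
[ 0.69333798  0.09320754 -4.24221181] 9.1833
```

View pics/w4.png

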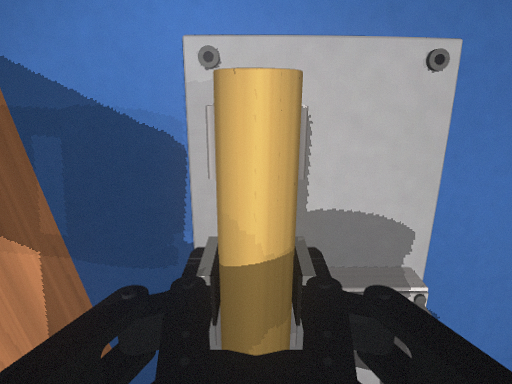

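View pics/s2.png

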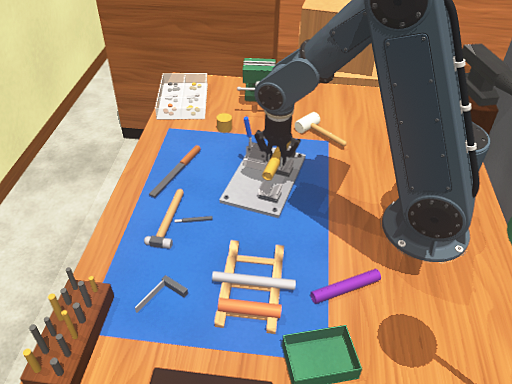

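```bash
python3 - <<'E'
from h import *
r.move_linear(V(0,.019,.064),vel=.08); r.sleep(.1); b=vf(); print(b)
z=.064
while z>.0565:
    z-=.0005; r.move_linear(V(0,.019,z),vel=.02); f=vf()-b
    print(round(z,4),f.round(2))
    if f[2]>4 or np.hypot(f[0],f[1])>8: break
r.sleep(.15); print(vf()-b,vp(),np.array(r.current_torque()).round(2),r.current_t())
save('side','s3.png')
E
```

```text
[ 0.58870065 -0.86515545 -4.7211653 ]
0.0635 [-0.97  0.47  0.59]
0.063 [-0.3   1.19  0.18]
0.0625 [-0.21  0.79  0.43]
0.062 [-0.59  0.61  0.77]
0.0615 [-0.46  0.63  0.39]
0.061 [-1.11  0.57  0.39]
0.0605 [-0.03  0.95  0.54]
0.06 [-0.67  1.14  1.54]
0.0595 [0.08 1.22 5.39]
[-0.21172157  1.55768134  5.9601141 ] [0.00026511 0.01897641 0.05969789] [-0.07 -0.06  0.16] 12.7583
```

```bash
python3 - <<'E'
from h import *
r.set_gripper(0.42); r.sleep(.1); print(vf(),vp(),r.current_opening())
r.set_gripper(0.75)
r.move_linear(V(0,.019,.125),vel=.15); r.sleep(.1)
print(vf(),r.current_t()); wsave('w5.png'); save('side','s4.png'); save('scene','sc4.png')
E
python3 - <<'E'
import cv2
a=cv2.imread('pics/s4.png');cv2.imwrite('pics/c6.png',cv2.resize(a[110:220,215:325],None,fx=5,fy=5,interpolation=cv2.INTER_CUBIC))
E
```

```text
[-0.04356461 -0.46343691  0.05870559] [-0.00013133  0.01901272  0.05943236] 0.42175164628616674
[-0.20144739 -0.27651646 -1.19852218] 14.2083
```

View pics/w5.png

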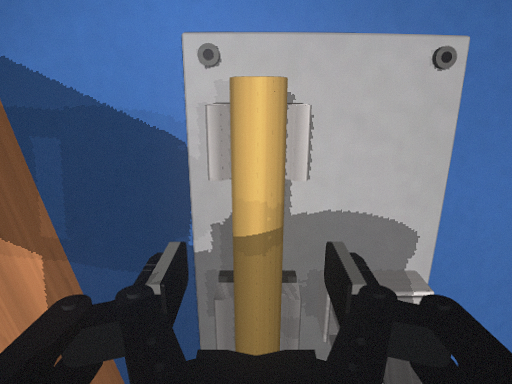

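View pics/c6.png

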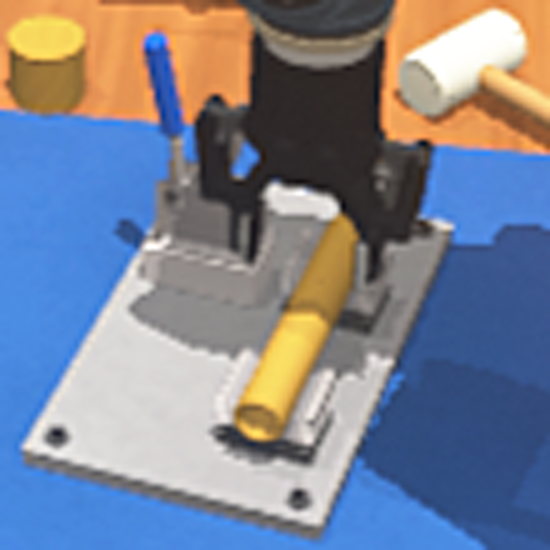

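```bash
python3 - <<'E'
from h import *
im=dict(np.load('pics/w5.png.npz'))
P=depthpts(im,[(258,y) for y in range(95,290,20)]); print(np.c_[(P[:,:2]-mid)@np.c_[ux,uy],P[:,2]].round(4))
e=onplane(im,[(258,77)],.0716); print('end',(e[:,:2]-mid)@np.c_[ux,uy])
r.move_linear(V(0,.150,.15),vel=.25); r.set_gripper(0.0); r.sleep(.1); print(r.finger_overhang,r.current_opening(),vf(),r.current_t())
im=wsave('w6.png')
E
python3 - <<'E'
import cv2
a=cv2.imread('pics/w6.png');cv2.imwrite('pics/c7.png',cv2.resize(a[200:384,150:360],None,fx=3,fy=3))
E
```

```text
[[-0.0005  0.0917  0.0722]
 [-0.0005  0.0817  0.0723]
 [-0.0004  0.0714  0.0719]
 [-0.0004  0.061   0.0732]
 [-0.0004  0.0501  0.0735]
 [-0.0004  0.0386  0.0731]
 [-0.0003  0.0263  0.072 ]
 [-0.0003  0.0143  0.0726]
 [-0.0002  0.0012  0.0722]
 [-0.0002 -0.0119  0.0728]]
end [[-0.00051598  0.10045209]]
0.022 0.0020571700997716567 [-0.55262652  0.93357986  0.13303243] 15.7667
```

View pics/c7.png

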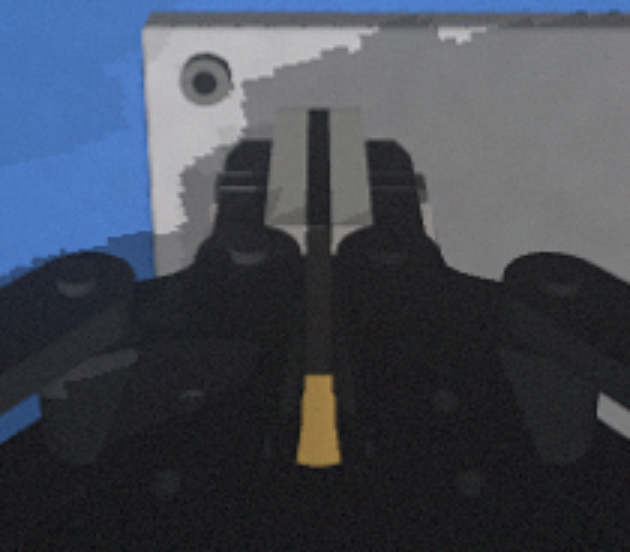

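```bash
python3 - <<'E'
from h import *
im=dict(np.load('pics/w6.png.npz'))
pts=[(150+x/3,200+y/3) for x,y in [(290,112),(290,150),(290,215),(350,112),(350,215),(240,150),(230,190)]]
P=depthpts(im,pts); print((np.c_[(P[:,:2]-mid)@np.c_[ux,uy],P[:,2]]-[0,.15,.15]).round(4))
E
```

```text
[[-0.0051  0.0104 -0.0161]
 [-0.0047  0.0105 -0.0033]
 [-0.0043  0.0101  0.0133]
 [ 0.0041  0.0107 -0.0153]
 [ 0.0032  0.0106  0.0142]
 [-0.0124  0.0068 -0.0104]
 [-0.0129  0.0066  0.0011]]
```

```bash
cat >> h.py <<'E'
def avf(n=6,dt=.01):
    a=[]
    for _ in range(n): a.append(vf()); r.sleep(dt)
    return np.mean(a,0),np.std(a,0)
E
python3 - <<'E'
from h import *
r.move_linear(V(0,.135,.12),vel=.2); r.move_linear(V(0,.135,.079),vel=.1); r.sleep(.1)
b,s=avf(10); print(b,s,r.current_t())
y=.116; r.move_linear(V(0,y,.079),vel=.05); f,s=avf(); print(y,(f-b).round(2))
while y>.1025:
    y-=.001; r.move_linear(V(0,y,.079),vel=.03); f,s=avf(4); print(round(y,4),(f-b).round(2))
    if (f-b)[1]>4.5: break
print(r.current_t(),vp())
np.save('b.npy',b)
E
```

```text
[ 0.01888088  0.02289963 -0.17635511] [0.33266921 0.56542494 0.41087558] 16.875
0.116 [-0.02 -0.01  0.26]
0.115 [-0.12 -0.02  0.33]
0.114 [ 0.13 -0.01 -0.32]
0.113 [-0.29 -0.2   0.09]
0.112 [ 0.08  1.45 -0.07]
0.111 [-0.2   2.1   0.36]
0.11 [0.04 2.51 0.4 ]
0.109 [-0.12  2.35  1.19]
0.108 [0.   2.24 0.65]
0.107 [0.16 1.95 0.61]
0.106 [-0.44  2.15  1.14]
0.105 [0.21 2.36 1.08]
0.104 [-0.22  2.3   1.06]
0.103 [0.37 2.29 1.14]
0.102 [0.12 2.65 0.82]
21.425 [7.11223082e-06 1.01920897e-01 7.90181239e-02]
```

```bash
python3 - <<'E'
from h import *
b=np.load('b.npy'); y=.102
while y>.090:
    y-=.0003; r.move_linear(V(0,y,.079),vel=.02); f,s=avf(6,.008); print(round(y,4),(f-b).round(2)[1:])
    if (f-b)[1]>3.9: break
f,s=avf(12); print((f-b),r.current_t(),vp())
E
```

```text
0.1017 [3.44 0.89]
0.1014 [3.81 1.25]
0.1011 [3.47 0.89]
0.1008 [3.31 1.59]
0.1005 [3.22 1.01]
0.1002 [3.59 0.62]
0.0999 [3.36 1.2 ]
0.0996 [3.72 1.42]
0.0993 [3.66 1.48]
0.099 [6.09 1.  ]
[-0.42370221  6.23406278  1.21222299] 24.525 [1.23688492e-06 9.91639779e-02 7.90048209e-02]
```

```bash
python3 - <<'E'
from h import *
r.move_linear(V(0,.110,.079),vel=.1)
r.move_linear(V(.05,.03,.29),vel=.3); r.sleep(.1); print(avf(),r.current_t())
wsave('w7.png'); save('side','s5.png')
a=cv2.imread('pics/w7.png'); 
b=cv2.imread('pics/s5.png');cv2.imwrite('pics/c8.png',cv2.resize(b[100:210,215:325],None,fx=5,fy=5,interpolation=cv2.INTER_CUBIC))
E
```

```text
(array([ 0.34017291,  0.48043519, -0.09779999]), array([0.37413802, 0.45353032, 0.25176529])) 25.85
```

View pics/w7.png

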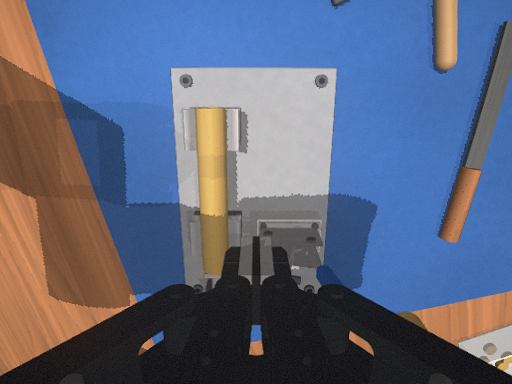

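View pics/c8.png

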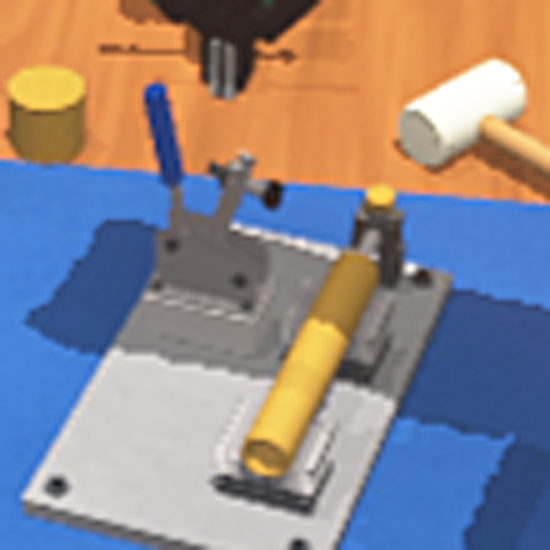

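```bash
python3 - <<'E'
from h import *
r.move_linear(V(.04,.10,.26),vel=.3); r.sleep(.1)
im=wsave('w8.png'); a=cv2.imread('pics/w8.png'); cv2.imwrite('pics/c9.png',cv2.resize(cv2.convertScaleAbs(a[190:300,150:360],alpha=1.5),None,fx=3.8,fy=3.8,interpolation=cv2.INTER_CUBIC))
print(r.current_t())
im=dict(np.load('pics/s5.png.npz'))
o,d=ray(im,[(215+x/5,100+y/5) for x,y in [(155,92),(172,180),(175,215),(172,243),(270,195)]])
m3=np.r_[mid,0]; n=np.r_[uy,0]
s=(-.064-(o-m3)@n)/(d@n); P=o+d*s[:,None]
print(np.c_[(P-m3)@np.r_[ux,0],P[:,2]].round(4))
E
```

```text
26.5083
[[0.1236 0.1861]
 [0.1118 0.1225]
 [0.1095 0.0956]
 [0.1113 0.0726]
 [0.0473 0.1277]]
```

View pics/c9.png

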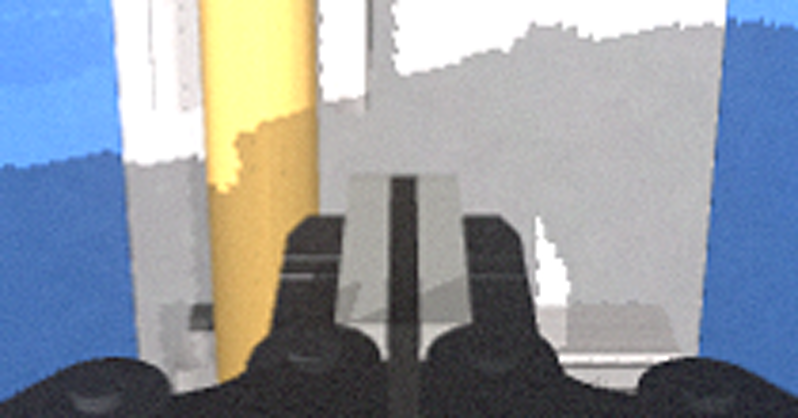

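```bash
python3 - <<'E'
from h import *
r.move_linear(V(.085,-.03,.27),vel=.3); r.sleep(.1); wsave('w9.png'); print(r.current_t())
a=cv2.imread('pics/w9.png'); cv2.imwrite('pics/c10.png',cv2.resize(cv2.convertScaleAbs(a[150:350,100:400],alpha=1.5),None,fx=2.6,fy=2.6,interpolation=cv2.INTER_CUBIC))
b=save('scene','sc5.png')['pixels'][:,:,::-1]; cv2.imwrite('pics/c11.png',cv2.resize(b[160:270,130:280],None,fx=5,fy=5,interpolation=cv2.INTER_CUBIC))
E
```

```text
27.2667
```

View pics/c10.png

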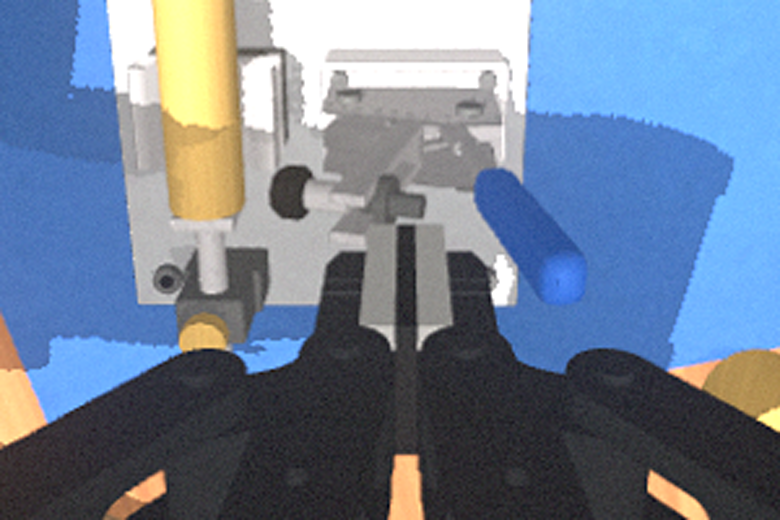

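View pics/c11.png

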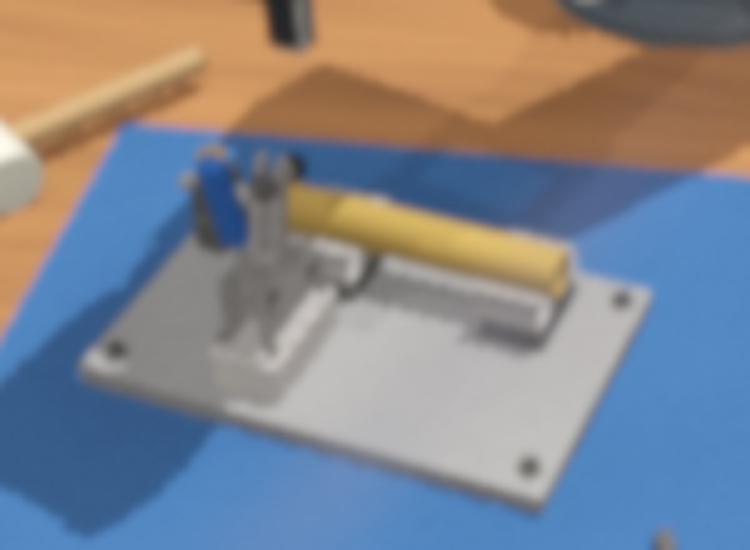

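```bash
python3 - <<'E'
from h import *
im=dict(np.load('pics/w9.png.npz'))
e=onplane(im,[(100+562/2.6,150+280/2.6)],.187); print('handle end',(e[:,:2]-mid)@np.c_[ux,uy])
pt=onplane(im,[(100+200/2.6,150+217/2.6)],.0716); pf=onplane(im,[(100+200/2.6,150+220/2.6)],.0686); print((pt[:,:2]-mid)@np.c_[ux,uy],(pf[:,:2]-mid)@np.c_[ux,uy])
px,pz,Rr=.108,.083,.088
def tp(phi):
    p=np.radians(phi); return px+Rr*np.sin(p)-.007*np.cos(p)-.009, pz+Rr*np.cos(p)+.007*np.sin(p)+.020
x,z=tp(0)
r.move_linear(V(x-.008,-.064,z+.03),vel=.25); r.move_linear(V(x-.008,-.064,z),vel=.1); r.sleep(.1)
b,_=avf(8); np.save('b2.npy',b)
for phi in range(0,61,5):
    x,z=tp(phi); r.move_linear(V(x,-.064,z),vel=.07); f=vf()-b; print(phi,f.round(1),(vp()-[x,-.064,z]).round(4)[[0,2]])
    if np.linalg.norm(f)>18: break
print(r.current_t()); save('side','s6.png')
E
python3 - <<'E'
import cv2
a=cv2.imread('pics/s6.png');cv2.imwrite('pics/c12.png',cv2.resize(a[90:210,205:325],None,fx=4.5,fy=4.5,interpolation=cv2.INTER_CUBIC))
E
```

```text
handle end [[ 0.12592331 -0.06623866]]
[[-0.00019975 -0.10072078]] [[-0.00108577 -0.10344862]]
0 [ 0.5 -0.  -0. ] [0.0003 0.0002]
5 [ 0.8  0.1 -0.1] [ 0.0001 -0.0001]
10 [ 0.9 -0.5  0.4] [ 0.0001 -0.0002]
15 [ 0.3  0.4 -0.7] [ 0.0001 -0.0001]
20 [-0.3 -0.3 -0.6] [ 0.0002 -0.    ]
25 [ 0.3 -0.1 -0.3] [ 0.0002 -0.    ]
30 [-0.1 -0.2 -0.6] [ 0.0002 -0.0001]
35 [ 0.3  0.2 -0.5] [ 0.0002 -0.0001]
40 [ 0.6  0.1 -0.3] [ 0.0002 -0.0002]
45 [ 0.2 -0.9 -1. ] [ 0.0002 -0.0002]
50 [-0.1 -0.5 -0. ] [ 0.0002 -0.0003]
55 [ 0.1  0.5 -0.9] [ 0.0002 -0.0004]
60 [ 0.3 -0.6 -0.7] [ 0.0001 -0.0005]
31.6917
```

View pics/c12.png

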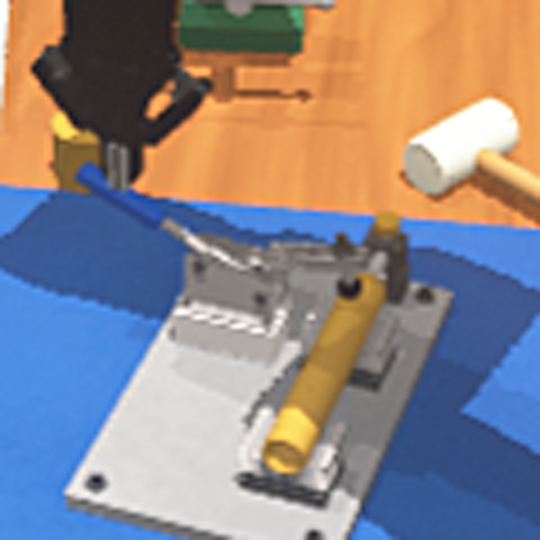

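```bash
python3 - <<'E'
from h import *
b=np.load('b2.npy')
px,pz,Rr=.108,.083,.088
def tp(phi):
    p=np.radians(phi); return px+Rr*np.sin(p)-.007*np.cos(p)-.009, pz+Rr*np.cos(p)+.007*np.sin(p)+.020
for phi in np.r_[np.arange(62,80,3),np.arange(80,106,1.)]:
    x,z=tp(phi); r.move_linear(V(x,-.064,z),vel=.04); f=vf()-b; print(phi,round(z,4),f.round(1))
    if f[2]>22 or np.linalg.norm(f)>26: break
print(r.current_t(),vp()); save('side','s7.png')
a=cv2.imread('pics/s7.png');cv2.imwrite('pics/c13.png',cv2.resize(a[90:210,205:325],None,fx=4.5,fy=4.5,interpolation=cv2.INTER_CUBIC))
E
```

```text
62.0 0.1505 [ 1.3 -0.8 -0.2]
65.0 0.1465 [ 0.6 -0.6  0.5]
68.0 0.1425 [ 0.7  0.3 -0.2]
71.0 0.1383 [ 1.1 -0.1 -0.5]
74.0 0.134 [-0.4  0.  -0. ]
77.0 0.1296 [ 0.7 -0.1  0.3]
80.0 0.1252 [ 1.1 -0.2 -0.4]
81.0 0.1237 [ 0.3 -0.5 -0.5]
82.0 0.1222 [-0.9 -0.2 -0.6]
83.0 0.1207 [ 0.2 -0.1  1.2]
84.0 0.1192 [ 0.6 -0.  -1. ]
85.0 0.1176 [0.1 0.1 0.2]
86.0 0.1161 [ 0.6 -0.4 -0.1]
87.0 0.1146 [-4.   1.  10.1]
88.0 0.1131 [-10.1   1.7  22.2]
35.5917 [ 0.1866112  -0.06402991  0.11524931]
```

View pics/c13.png

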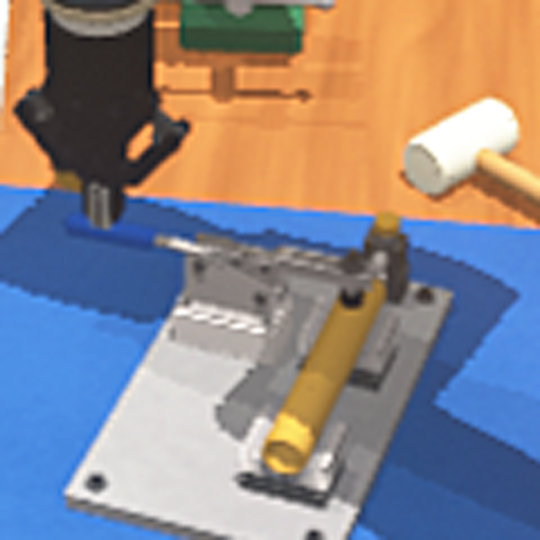

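```bash
python3 - <<'E'
from h import *
p=vp(); r.move_linear(V(p[0],-.064,.14),vel=.08); r.sleep(.1)
r.move_linear(V(.14,.10,.26),vel=.25); r.sleep(.1); wsave('w10.png'); save('side','s8.png')
im=dict(np.load('pics/s8.png.npz')); print(avf(),r.current_t())
hsv=cv2.cvtColor(im['pixels'],cv2.COLOR_RGB2HSV)
a=cv2.imread('pics/s8.png');cv2.imwrite('pics/c14.png',cv2.resize(a[100:210,205:315],None,fx=5,fy=5,interpolation=cv2.INTER_CUBIC))
E
```

```text
(array([-0.04170803,  0.22040428,  0.07410478]), array([0.48181542, 0.44715913, 0.27419288])) 37.4583
```

View pics/c14.png

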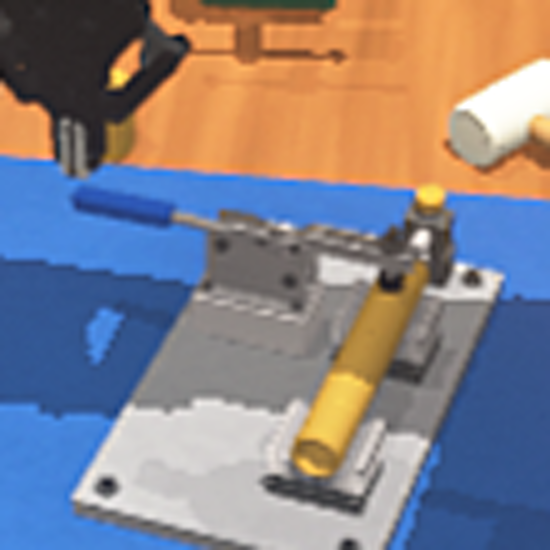

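View pics/w10.png

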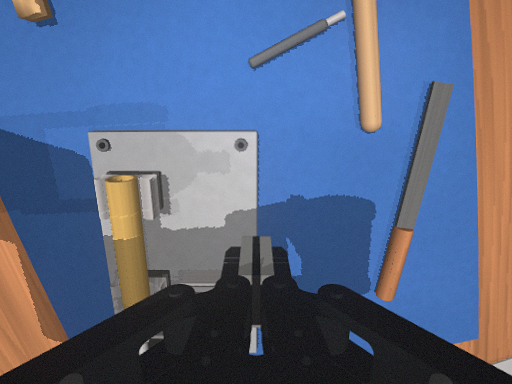

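```bash
python3 - <<'E'
from h import *
im=dict(np.load('pics/s8.png.npz'))
o,d=ray(im,[(205+x/5,100+y/5) for x,y in [(75,200),(172,212)]])
m3=np.r_[mid,0]; n=np.r_[uy,0]; s=(-.064-(o-m3)@n)/(d@n); P=o+d*s[:,None]
print(np.c_[(P-m3)@np.r_[ux,0],P[:,2]].round(4))
r.move_linear(V(.085,-.03,.27),vel=.3); r.sleep(.1); im=wsave('w11.png'); print(r.current_t())
a=cv2.imread('pics/w11.png'); cv2.imwrite('pics/c15.png',cv2.resize(cv2.convertScaleAbs(a[100:330,100:400],alpha=1.5),None,fx=2.6,fy=2.6,interpolation=cv2.INTER_CUBIC))
pts=[(c,rw) for rw in (170,) for c in range(270,420,12)]
E
```

```text
[[0.213  0.0804]
 [0.1456 0.0884]]
38.2333
```

View pics/c15.png

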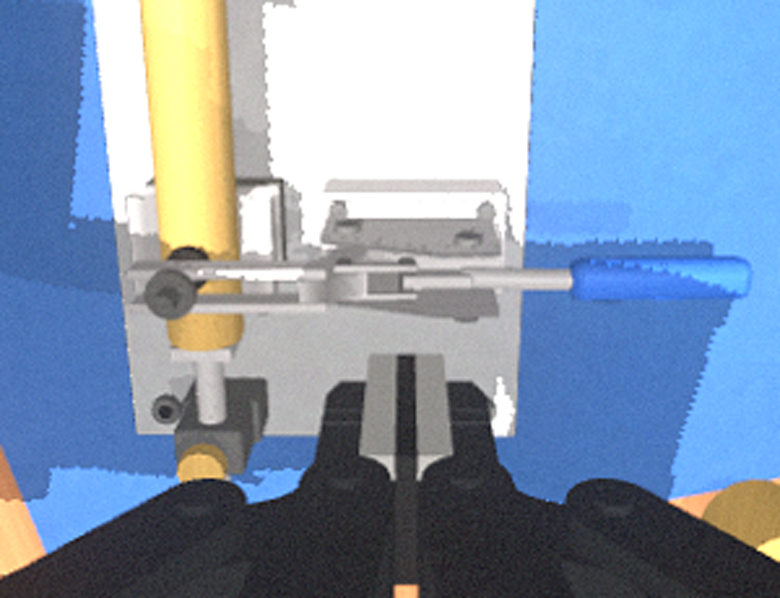

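```bash
python3 - <<'E'
from h import *
r.move_linear(V(.19,-.064,.15),vel=.25); r.move_linear(V(.19,-.064,.120),vel=.08); r.sleep(.1); b,_=avf(6)
z=.120
while z>.108:
    z-=.0007; r.move_linear(V(.19,-.064,z),vel=.03); f,_=avf(3); f=f-b; print(round(z,4),f.round(1),vp()[2].round(4))
    if f[2]>25: break
r.move_linear(V(.19,-.064,.16),vel=.12); r.move_linear(V(.19,.0,.30),vel=.3); r.sleep(.1)
print(avf()[0],r.current_t()); save('side','s9.png'); save('scene','sc9.png')
a=cv2.imread('pics/s9.png');cv2.imwrite('pics/c16.png',cv2.resize(a[100:210,205:315],None,fx=5,fy=5,interpolation=cv2.INTER_CUBIC))
E
```

```text
0.1193 [ 0.4 -0.1  0.1] 0.1194
0.1186 [ 0.8 -0.2  0.4] 0.1185
0.1179 [0.3 0.2 0.1] 0.1178
0.1172 [ 0.1  0.2 -0.5] 0.1172
0.1165 [-0.1 -0.1 -0. ] 0.1165
0.1158 [ 0.2  0.4 -0.5] 0.1158
0.1151 [-1.4  0.5  4.2] 0.1155
0.1144 [-4.4  0.6  9.5] 0.1153
0.1137 [-5.6  1.  15. ] 0.1152
0.113 [-8.9  1.  19.9] 0.1151
0.1123 [-10.8   1.8  25.1] 0.115
[-0.1409264   0.40670476 -0.0775956 ] 44.1
```

View pics/c16.png

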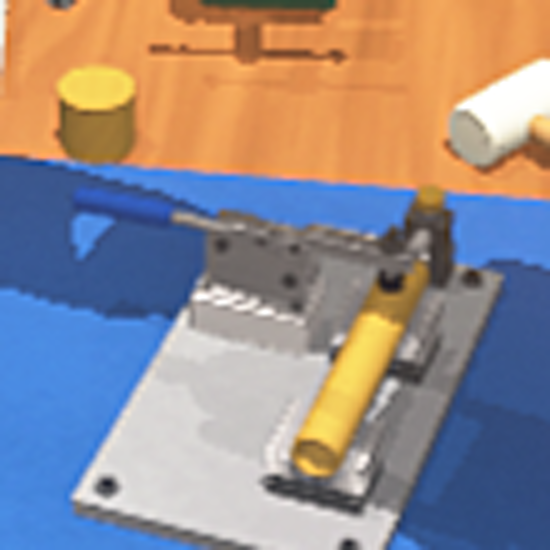

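View pics/sc9.png

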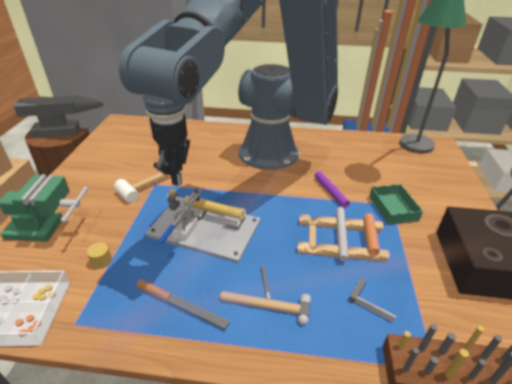

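Pressed again, the handle is rigid: 25 N moves it only 0.5 mm. It sits at the locked height, and nothing else has moved. I'm handing in.

```bash
python3 - <<'E'
from h import *
r.hand_in(); print(r.current_t())
E
```

```text
the job is handed in; nothing more can be done
the job is handed in; nothing more can be done
```

The brass tube is bedded in both V-blocks, up against the end stop, with the toggle clamp locked on it. I handed the job in at about 44 s of the 66 s allowed.

- **Lifting and lowering:** I gripped the tube at about 50 N and lowered it in 0.5 mm steps until it touched at about 6 N. It touched about 0.8 mm earlier than I had calculated. After release, depth readings along it were level at the bedded height.
- **Sliding to the stop:** I pushed it along by its end with the closed fingertips. Sliding took 2.3 N at first, then about 3.5 N, and it rose to 6.2 N at the stop. That puts about 2.7 N on the stop (about 4 N if the lower sliding figure holds), under its 7 N limit. Pictures before and after clamping show no gap, and the stop rod looks the same length. The stop face came out 101 mm from vee_mid by feel and 103.5 mm by camera, within the calibration error.
- **Clamping:** I swung the handle over until it came up hard. A second press of 25 N moved it only 0.5 mm, and the handle lies level at about the locked height with the rubber tip on the tube. The 3 to 8 N closing force did not show in my readings, which I took after each step, so I judged the lock by the hard stop, height and pictures.
- **Other items:** In the last pictures the other stock and tools I could see are where they were, and the gripper was clear of everything.

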